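Run the grinding balls out of the tipping pan past a sorting card

TASK

Take the sorting card from its rack by the handle, stand its lower edge on the floor of the steel pan's mouth so that it blocks most of the mouth and leaves a gap only on the blue tray's side (slanted towards the gap, so that the balls run along it), and press the pan down with the card so that all four balls roll out through the gap into the blue tray. No ball may land anywhere else; do not touch the balls or the pan with the gripper, press gently, and leave the other things as they lie. Then let the pan swing back up and put the card back in its rack.

Things in the scene. Friction and masses are not known exactly. Their poses are not given: they have to be found in the camera images.
- stand: fixed green tipping stand, two uprights 214 mm apart with the pan between them. A 12 mm round bar crosses the stand 250 mm above the table over the pan's mouth, 65 mm to the -x side of the hinge: under it a gripper must lean about 30 degrees, its top towards the stand's -x side. Origin: on the table under the hinge; x from the pan's mouth to its back, y across, z up.
- pan: steel pouring bowl on the stand's hinge (its y axis): flat floor from the open mouth at x=-108 to the round back (inner radius 85 mm), sides 170 mm apart, walls 40 mm high. Origin on the hinge, mid-width, on the floor's top face, 130 mm above the table; z normal to the floor. A spring holds the mouth 0.10 rad up; pressed, the mouth goes to at most 0.50 rad down, taking 0.45 to 0.8 N m.
- lip (a point): middle of the pan's mouth edge, on the floor's top face (pan coordinates -108, 0, 0 mm); 141 mm above the table at rest
- blue_tray: fixed blue open tray 155 x 112 x 60 mm high, 4 mm walls, below one half (left or right) of the mouth; origin under its centre on the table, axes as the stand's; its centre is 162 mm to the stand's -x side of the pivot and 58 mm to the +y or -y side
- grey_tray: fixed grey tray of the same size, below the other half of the mouth, with a piece of concrete in it
- card_grip (a point): middle of the orange handle of the loose sorting card (0.14 kg): an aluminium plate 110 wide (y) x 5 thick (x) x 80 mm high (z) with a handle 72 (y) x 14 (x) x 36 mm (z) on its upper edge. The card's straight lower edge is 96 mm away along -z, the handle's top 18 mm along +z. It stands in the rack leaning 0.52 rad, its top towards the rack's -x side.
- card_foot (a point): middle of the lower edge of the sorting card; axes as card_grip
- rack: fixed wooden rack with a slot for the card, 13 mm wide and 126 mm long, leaning 0.52 rad, its top towards the rack's -x side. Slot floor at (0, 0, 16) mm, mid-slot. The slot wall on the -x side is 62 mm deep, the other 40 mm with a flared top. Origin on the table under the slot; y along the slot, z up.
- rack_seat (a point): where the middle of the card's handle is when the card stands in the slot; rack axes (not leaning)
- ball0_center (a point): centre of a white ceramic grinding ball, 38 mm across, about 0.11 kg, lying at the back of the pan; rolls freely
- ball1_center (a point): centre of a white ceramic grinding ball, 38 mm across, about 0.11 kg, lying at the back of the pan; rolls freely
- ball2_center (a point): centre of a white ceramic grinding ball, 38 mm across, about 0.11 kg, lying at the back of the pan; rolls freely
- ball3_center (a point): centre of a white ceramic grinding ball, 38 mm across, about 0.11 kg, lying at the back of the pan; rolls freely
- timber_a: timber block 150 x 46 x 42 mm, a bystander; origin under its centre
- timber_b: timber block 150 x 46 x 42 mm, a bystander; origin under its centre
- timber_c: timber strip 190 x 30 x 24 mm, a bystander; origin under its centre
- jar: white jar, 52 mm across, 65 mm high, a bystander; origin under its centre
- core: concrete core, 74 mm across, 100 mm high, a bystander; origin under its centre
- scraper: spatula lying on the table, a bystander
- core_half: piece of concrete 50 x 45 x 28 mm in the grey tray, a bystander; origin under its centre
Things that resemble listed ones, but are neither listed nor needed, are in the scene too. Leave any orange or purple look-alike of the part that bears ball1_center alone.

How it is judged:
On the way, in this order (a step that is already met when the one before it is completed fails the run):
1. the card's lower edge stands on the floor of the pan's mouth, balls still in the pan (contact force between card and pan above 0.8 N and x of card_foot in the frame of pan between -0.112 and 0 m and z of card_foot in the frame of pan below 0.02 m and height (world z) of each of ball0_center, ball1_center, ball2_center, ball3_center above 0.1 m), for 0.05 s.
2. all four balls are in the blue tray (x of ball0_center in the frame of blue_tray between -0.077 and 0.077 m and y of ball0_center in the frame of blue_tray between -0.056 and 0.056 m and height (world z) of each of ball0_center, ball1_center, ball2_center, ball3_center below 0.06 m and x of ball1_center in the frame of blue_tray between -0.077 and 0.077 m and y of ball1_center in the frame of blue_tray between -0.056 and 0.056 m and x of ball2_center in the frame of blue_tray between -0.077 and 0.077 m and y of ball2_center in the frame of blue_tray between -0.056 and 0.056 m and x of ball3_center in the frame of blue_tray between -0.077 and 0.077 m and y of ball3_center in the frame of blue_tray between -0.056 and 0.056 m), for 0.2 s.
At the end, for the whole second after the job is handed in: all four balls lie in the blue tray; the pan is back up on its rest (mouth edge within 5 mm of its rest height); the card stands released in the rack's slot, handle within 20 mm of rack_seat and along the slot within 0.2 rad, at rest (all of step 2 and z of lip in the frame of stand above 0.136 m and distance between card_grip and rack_seat below 0.02 m and angle between the y axis of card_grip and the y axis of rack, either way round below 0.2 rad and linear speed of card below 0.03 m/s); the robot touches nothing.
It fails at once if a ball drops anywhere but into the blue tray ((height (world z) of ball0_center below 0.05 m and not (x of ball0_center in the frame of blue_tray between -0.077 and 0.077 m and y of ball0_center in the frame of blue_tray between -0.056 and 0.056 m)) or (height (world z) of ball1_center below 0.05 m and not (x of ball1_center in the frame of blue_tray between -0.077 and 0.077 m and y of ball1_center in the frame of blue_tray between -0.056 and 0.056 m)) or (height (world z) of ball2_center below 0.05 m and not (x of ball2_center in the frame of blue_tray between -0.077 and 0.077 m and y of ball2_center in the frame of blue_tray between -0.056 and 0.056 m)) or (height (world z) of ball3_center below 0.05 m and not (x of ball3_center in the frame of blue_tray between -0.077 and 0.077 m and y of ball3_center in the frame of blue_tray between -0.056 and 0.056 m))).
It fails at once if the gripper touches a ball or the pan (contact force between the fingers and ball0 above 0.5 N or contact force between the fingers and ball1 above 0.5 N or contact force between the fingers and ball2 above 0.5 N or contact force between the fingers and ball3 above 0.5 N or contact force between the fingers and pan above 0.5 N).
It fails at once if the card presses the pan with more than 40 N (contact force between card and pan above 40 N).
It fails at once if a bystander is moved more than 20 mm (distance of any of timber_a, timber_b, timber_c, jar, core, scraper, core_half from where it was at the start of the episode above 0.02 m).
It also fails if it takes over 67 s, if anything falls off the work surface, if the arm or the gripper's body presses on something with over 40 N, if the wrist force passes 120 N, or if a joint passes its speed limit or range.

ROBOT

A 7-joint arm with a two-finger parallel gripper is mounted at the origin on the work surface. World frame = base frame: x ahead of the robot, y to its left, z up, the work surface at z = 0. Lengths are in m, angles in rad, forces in N, time in s.
With the tool pointing down it reaches from about 0.375 to 0.925 m from the base axis. Payload 3.1 kg.
Tool frame: the origin (TCP) lies midway between the tips of the shut fingers; the grasp point (between the pads) lies grip_point_offset behind it (grip_point_offset is the distance from the TCP to the grasp point, in m); z points along the fingers, y is the line along which they close (so a half turn about z gives the same grasp; the last joint's range is limited). The gripper opens to 85 mm and grips with 20 to 120 N. Pads are 22 mm wide; open, the fingers measure 114 mm over their backs; the gripper's body (76 mm by 85 mm) begins 54 mm behind the grasp point. The pads swing forward as they close: fully open they stand 13 mm farther back than shut.
Start: joints at [-1.205, 0.383, 0.044, 1.598, -0.018, 1.161, -0.05], TCP at [0.291, 0.581, 0.231] pointing down, gripper open.
Joint ranges: [-2.61, 2.61], [-0.41, 2.15], [-1.48, 1.57], [0, 2.5], [-1.57, 4.71], [0.05, 1.97], [-2.85, 2.85]. Speed limits (rad/s): [2.79, 2.79, 3.14, 3.14, 3.14, 3.14, 3.14].

INTERFACE

Orientations are given as a rotation vector (axis times angle).
In Python, from bench import * gives the robot as it stands.
- The arm moves only by the tool drive_tool, never from a script. Its argument "series" is a list of rows, each an object of numbers: "dx", "dy", "dz": the shift along the tool's x, y, z in mm; "roll": the turn about the tool's z in degrees. In form: [{"dx": .., "dy": .., "dz": .., "roll": ..}, ...]. A call has 1 to 10 rows; each row shifts and turns the commanded pose from where the row before left it, along the tool's axes as they then stand; what a row does not reach is not made up. A row lasts 1/8 s, in which the tool goes at most 62.5 mm and 10.7 degrees, less where a joint would pass 70% of its speed; a pose out of reach is approached as far as the arm can. A call is refused whole if a number of a shift passes 62.5 or a number of a turn 10.7, either way. A call with a gripper value outside its range is refused whole. "fingers" is the closure, from 0 (fully open) to 1 (shut), set as the call begins (left out, the last holds). The fingers move at their own pace and stop on an object; "force" is the grip in N (left out, the last holds). Time passes only in rows, so rows that do not move let the fingers close. It gives the time, the measured TCP pose, the force, the opening and the grip force at its end, in the units of the state.
- state(): the state, without advancing time (a new reading comes with each control period).
- capture(name): name is "scene" or "side" or "wrist"; returns a dict with "pixels" (420x560x3 uint8, red, green, blue), "z_map" (420x560 float32, m along the optical axis (not along the pixel's ray), 0 where there is no reading), "intrinsics" (3x3 intrinsics, pixels), "R" (3x3) and "t" (3): a world point X has camera coordinates R X + t; the wrist camera has in their place "hand_eye" (4x4, takes a point from camera to tool coordinates, whose origin is the TCP and whose axes are the flange's). Camera axes: x right, y down, z forward; pixel columns grow to the right and rows downward; lengths in m; the calibration is good to about 2 mm. The wrist camera is an equidistant fisheye: a pixel r from the principal point sees the ray r / f radians off the axis. A picture is of the moment at which its call begins: read the wrist's pose just before it.
- finish_job(): hands the job in; it is judged then, once.
The state is a dict: "time_s": time; "joint_positions": joint angles; "qvel": joint speeds; "tau": joint torques, N m; "ee_pos": TCP position; "ee_rot": TCP orientation; "contact_force": force on the tool from outside, world axes, zero at the start; "wrist_torque": the same for the moment, N m; "gripper_width": finger opening in m; "grasp_force": force on a finger pad.
Only numpy, scipy, OpenCV 4.12 (cv2) and the standard library are available. Lean on these libraries where they do the work, as an engineer would, in place of code of your own. Each camera call takes 0.05 s, during which the arm holds its last target. There are 200 camera calls.

## Working session

There is one attempt and no reset: what is moved stays moved. The work goes in short steps, Python scripts to look and compute and a tool call to move; the robot and the scene stay as the last step left them, time stands still between calls to the robot, and variables do not carry over. Pictures are saved under pics/ and viewed, at most 10 in all, crops included, and the job is handed in when it is done.

Besides the shell and the picture viewer there is one more tool, called after "Request:" by a JSON object that holds its "name" and its "arguments", one argument or row to a line. drive_tool: Moves the arm, as the interface text tells. Its arguments: {"type":"object","properties":{"series":{"type":"array","items":{"type":"object","properties":{"dx":{"type":"number"},"dy":{"type":"number"},"dz":{"type":"number"},"roll":{"type":"number"}}}},"fingers":{"type":"number"},"force":{"type":"number"}},"required":["series"]}

```bash
mkdir -p pics; ls; python3 - <<'E'
from bench import *
import numpy as np, cv2
s=state();print(s)
for n in ["scene","side"]:
    c=capture(n);np.savez(f"{n}.npz",**c)
    cv2.imwrite(f"pics/{n}0.png",cv2.cvtColor(c["pixels"],cv2.COLOR_RGB2BGR))
    print(n,c["intrinsics"],c["R"],c["t"])
E
```

```text
pics
{'time_s': 0.0, 'joint_positions': array([-1.20480887,  0.38383242,  0.04385892,  1.59960059, -0.01785723,
        1.16121675, -0.04990953]), 'qvel': array([ 1.17789216e-03, -8.93898149e-05,  6.38645446e-04, -6.35815401e-04,
       -3.41783929e-05,  6.82767715e-04, -2.90628136e-05]), 'tau': array([-2.35054513e-04, -4.33453810e+01,  1.02454506e+00, -2.49508452e+01,
        1.06567281e-02,  1.10923409e-02, -1.63088180e-05]), 'ee_pos': array([0.29037233, 0.58046262, 0.22987693]), 'ee_rot': array([-0.72180829, -3.0571086 ,  0.0041319 ]), 'contact_force': array([-0.36202785,  0.21978353, -0.4226186 ]), 'wrist_torque': array([0.01455504, 0.00981796, 0.01566044]), 'grasp_force': 0.0, 'gripper_width': 0.08523900528082919}
scene [[431.80565483   0.         283.16480365]
 [  0.         431.80565483 207.12081355]
 [  0.           0.           1.        ]] [[ 0.75088644  0.66020238  0.01738906]
 [ 0.49307882 -0.54290184 -0.67980208]
 [-0.4393664   0.51902834 -0.73318944]] [-0.45864956 -0.15343121  1.30581847]
side [[505.88868492   0.         272.98307514]
 [  0.         505.88868492 220.07284349]
 [  0.           0.           1.        ]] [[ 0.83781493 -0.54594669  0.00289164]
 [-0.31386373 -0.48597846 -0.81566813]
 [ 0.44671659  0.68247135 -0.57851288]] [-0.39997426  0.29149534  1.33157876]
```

View pics/scene0.png

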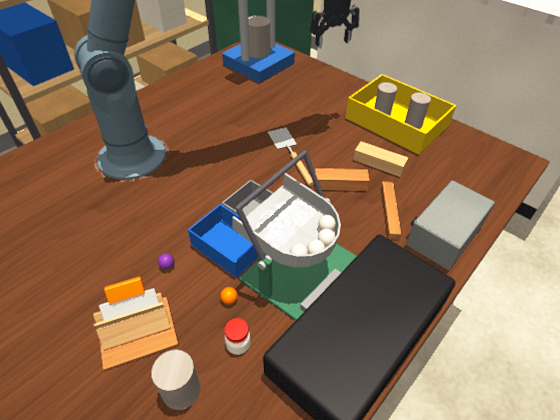

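View pics/side0.png

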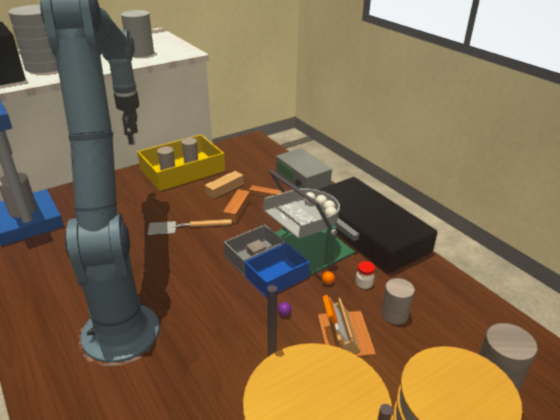

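The scene view shows the rack at (135,325) with the handle at (125,290), the blue tray at (225,238), the pan at (295,222) with the balls at its back (315,240), and the bar from (240,210) to (312,157). The side view shows the handle at (329,308), the blue tray at (277,268), the grey tray at (255,248) and the pan at (302,212).

```bash
cat > h.py <<'E'
import numpy as np, cv2
def cloud(c):
    K=c["intrinsics"];z=c["z_map"];v,u=np.mgrid[:420,:560]
    P=np.stack([(u-K[0,2])/K[0,0]*z,(v-K[1,2])/K[1,1]*z,z],-1)
    return (P-c["t"])@c["R"]   # R^T (P-t)
def proj(c,X):
    p=np.asarray(X)@c["R"].T+c["t"];q=p@c["intrinsics"].T;return q[...,:2]/q[...,2:]
E
python3 - <<'E'
from h import *
for n in ["scene","side"]:
    c=dict(np.load(n+".npz"));W=cloud(c);hsv=cv2.cvtColor(c["pixels"],cv2.COLOR_RGB2HSV);ok=c["z_map"]>0
    H,S,V=[hsv[...,i].astype(int) for i in range(3)]
    def rep(name,m,z=None,box=None):
        m=m&ok
        if box: u0,v0,u1,v1=box;b=np.zeros_like(m);b[v0:v1,u0:u1]=1;m&=b
        if z: m&=(W[...,2]>z[0])&(W[...,2]<z[1])
        P=W[m]
        if len(P)<5: print(n,name,len(P));return
        r=cv2.minAreaRect(P[:,:2].astype(np.float32)*1000)
        print(n,name,len(P),"mean",P.mean(0).round(4),"z",P[:,2].min().round(3),P[:,2].max().round(3),"rect",np.round(r[0]),np.round(r[1]),round(r[2],1))
    B={"scene":dict(hand=(95,270,155,310),tray=(180,195,275,280),rack=(85,265,185,370),pan=(235,150,345,270),green=(225,200,370,320)),
       "side":dict(hand=(315,290,345,330),tray=(240,235,315,300),rack=(310,285,380,360),pan=(255,165,345,235),green=(270,215,360,275))}[n]
    org=(H>5)&(H<16)&(S>220)&(V>200)
    rep("handle",org,(0.05,.2),B["hand"])
    rep("handletop",org,(0.105,.2),B["hand"])
    blue=(H>105)&(H<122)&(S>150)
    rep("bluerim",blue,(.054,.066),B["tray"])
    rep("blue",blue,(.0,.08),B["tray"])
    rep("greybox",(S<60),(.052,.068),{"scene":(215,175,290,240),"side":(215,220,295,280)}[n])
    rep("rack",(H>5)&(H<25),(.03,.09),B["rack"])
    rep("rackbase",(H>5)&(H<25),(.005,.02),B["rack"])
    rep("bar",ok,(.240,.262),{"scene":(230,145,340,270),"side":(260,165,345,245)}[n])
    rep("green",(H>55)&(H<90)&(S>60),(-.01,.02),B["green"])
    rep("pan",(S<60),(.12,.2),B["pan"])
    # balls by circle
    b=(S<50)&(V>170)&ok&(W[...,2]>.13)&(W[...,2]<.21)
    u0,v0,u1,v1=B["pan"]
    im=cv2.resize(cv2.cvtColor(c["pixels"][v0:v1+10,u0:u1],cv2.COLOR_RGB2BGR),None,fx=5 if n=="scene" else 6,fy=5 if n=="scene" else 6,interpolation=cv2.INTER_CUBIC);cv2.imwrite(f"pics/pan_{n}.png",im)
    if n=="scene": cv2.imwrite("pics/rack_scene.png",cv2.resize(cv2.cvtColor(c["pixels"][260:370,80:190],cv2.COLOR_RGB2BGR),None,fx=5,fy=5,interpolation=cv2.INTER_CUBIC))
E
```

```text
scene handle 47 mean [ 0.4572 -0.3091  0.0965] z 0.087 0.114 rect [ 456. -310.] [72. 22.] 69.1
scene handletop 11 mean [ 0.4538 -0.2954  0.1096] z 0.106 0.114 rect [ 451. -307.] [70. 12.] 69.1
scene bluerim 342 mean [ 0.4546 -0.0596  0.0582] z 0.054 0.064 rect [467. -41.] [159. 116.] 2.2
scene blue 2662 mean [ 0.4545 -0.05    0.0233] z 0.0 0.064 rect [445. -29.] [201. 141.] 2.4
scene greybox 189 mean [0.4022 0.0773 0.0574] z 0.052 0.063 rect [420.  70.] [124.  78.] 89.1
scene rack 2330 mean [ 0.4801 -0.3274  0.0569] z 0.03 0.09 rect [ 478. -325.] [137.  58.] 63.7
scene rackbase 1762 mean [ 0.521  -0.3447  0.0101] z 0.005 0.02 rect [ 485. -341.] [172. 122.] 63.2
scene bar 586 mean [0.5637 0.009  0.2526] z 0.24 0.258 rect [564.  20.] [ 19. 224.] 2.6
scene green 2978 mean [ 0.6603 -0.0075  0.0115] z -0.001 0.02 rect [637.  24.] [238. 175.] 89.9
scene pan 6163 mean [0.6152 0.0244 0.144 ] z 0.12 0.2 rect [618.  23.] [201. 242.] 2.7
side handle 33 mean [ 0.4397 -0.3041  0.1079] z 0.098 0.114 rect [ 441. -307.] [76. 18.] 62.9
side handletop 27 mean [ 0.4377 -0.3032  0.1092] z 0.106 0.114 rect [ 439. -306.] [76. 14.] 62.3
side bluerim 177 mean [ 0.4473 -0.0514  0.0566] z 0.054 0.061 rect [460. -44.] [156. 116.] 2.2
side blue 1404 mean [ 0.4627 -0.036   0.028 ] z 0.0 0.061 rect [476. -42.] [191. 120.] 2.8
side greybox 204 mean [0.4515 0.0732 0.0562] z 0.052 0.064 rect [453.  74.] [158. 118.] 2.2
side rack 679 mean [ 0.4613 -0.3423  0.0535] z 0.03 0.09 rect [ 469. -323.] [143.  60.] 61.3
side rackbase 936 mean [ 0.4969 -0.3335  0.0086] z 0.005 0.02 rect [ 524. -283.] [269. 149.] 49.6
side bar 252 mean [0.5528 0.0095 0.2501] z 0.24 0.258 rect [555.  18.] [ 19. 225.] 3.7
side green 1328 mean [ 0.6342 -0.0072  0.0088] z -0.005 0.02 rect [653.  14.] [235. 183.] 85.0
side pan 2471 mean [0.6017 0.0265 0.1433] z 0.12 0.199 rect [612.  15.] [204. 230.] 1.6
```

View pics/pan_scene.png

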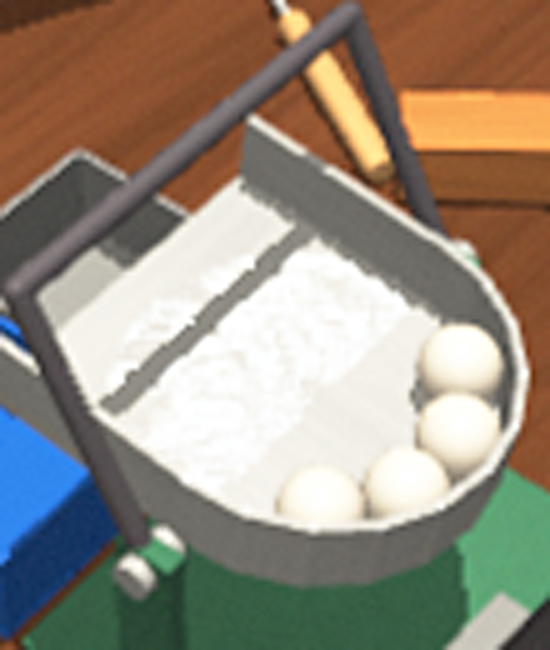

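View pics/rack_scene.png

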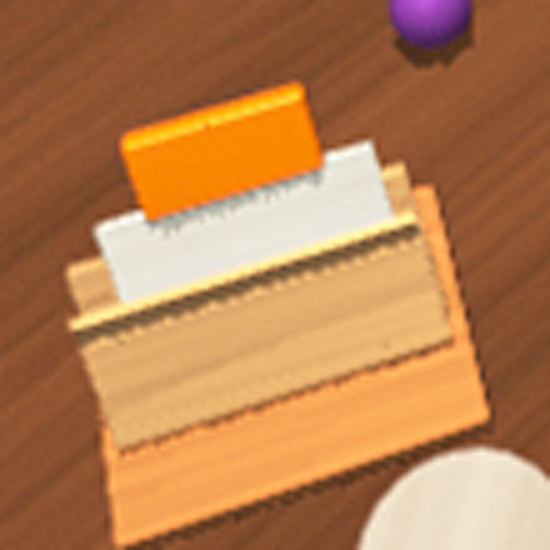

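The pan crop (offset 235,150, ×5) shows the four balls against the back wall, the empty mouth and the bar across. The rack crop shows the handle at crop (225,150), leaning towards the robot, and the card deep in the slot. I place the hinge at about (0.622, 0.022) with a stand yaw of about 2.3°. The blue tray is on the -y side. The rack y axis points at about 63°, and the tool's y axis already matches it, so I'll grip the handle by its ends with the tool vertical.

Request:
{"name": "drive_tool", "arguments": {
  "series": [
    {"dx": -41, "dy": -42, "dz": -9},
    {"dx": -41, "dy": -42, "dz": -9},
    {"dx": -41, "dy": -42, "dz": -9},
    {"dx": -41, "dy": -42, "dz": -9},
    {"dx": -41, "dy": -42, "dz": -9},
    {"dx": -41, "dy": -42, "dz": -9},
    {"dx": -41, "dy": -42, "dz": -9},
    {"dx": -41, "dy": -42, "dz": -9}
  ],
  "fingers": 0
}}

```text
$.series[0]: bad value
```

Request:
{"name": "drive_tool", "arguments": {
  "series": [
    {"dx": -27, "dy": -48, "dz": 6},
    {"dx": -27, "dy": -48, "dz": 6},
    {"dx": -27, "dy": -48, "dz": 6},
    {"dx": -27, "dy": -48, "dz": 6},
    {"dx": -27, "dy": -48, "dz": 6},
    {"dx": -27, "dy": -48, "dz": 6},
    {"dx": -27, "dy": -48, "dz": 6},
    {"dx": -27, "dy": -48, "dz": 6},
    {},
    {}
  ]
}}

```text
$.series[0]: bad value
```

```bash
python3 - <<'E'
import bench;from bench import *
from h import *
from scipy.spatial.transform import Rotation as Ro
print(globals().get("grip_point_offset"), [a for a in dir(bench) if a[0]!='_'])
s=state();c=capture("wrist");np.savez("w1.npz",pos=s["ee_pos"],rot=s["ee_rot"],**c)
print(s["time_s"],s["ee_pos"],s["ee_rot"],s["joint_positions"]);print(c["intrinsics"],c["hand_eye"])
cv2.imwrite("pics/w1.png",cv2.cvtColor(c["pixels"],cv2.COLOR_RGB2BGR))
E
```

```text
0.0187 ['IKError', 'capture', 'finish_job', 'grip_point_offset', 'state']
0.1 [0.29038662 0.58057185 0.22999356] [-0.72179471 -3.05710294  0.0037065 ] [-1.20479516  0.38377385  0.04381915  1.59942904 -0.01789994  1.16118134
 -0.04991088]
[[325.1922621    0.         277.76498448]
 [  0.         325.1922621  216.14708339]
 [  0.           0.           1.        ]] [[ 1.10591650e-03 -9.46238884e-01 -3.23466769e-01  8.35227162e-02]
 [ 9.99998722e-01  1.41980993e-03 -7.34431801e-04  4.11567073e-04]
 [ 1.15420926e-03 -3.23465543e-01  9.46239246e-01 -1.40946109e-01]
 [ 0.00000000e+00  0.00000000e+00  0.00000000e+00  1.00000000e+00]]
```

View pics/w1.png

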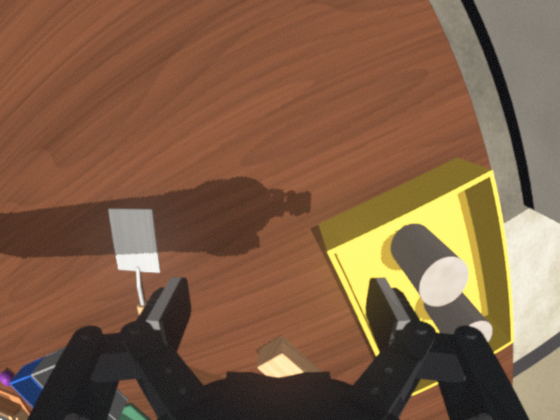

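The wrist view shows the yellow bin and the scraper, as the arm has not moved: the rows were refused. I'll retry with all four fields filled.

Request:
{"name": "drive_tool", "arguments": {
  "series": [
    {"dx": -41, "dy": -42, "dz": -9, "roll": 0},
    {"dx": -41, "dy": -42, "dz": -9, "roll": 0},
    {"dx": -41, "dy": -42, "dz": -9, "roll": 0},
    {"dx": -41, "dy": -42, "dz": -9, "roll": 0},
    {"dx": -41, "dy": -42, "dz": -9, "roll": 0},
    {"dx": -41, "dy": -42, "dz": -9, "roll": 0},
    {"dx": -41, "dy": -42, "dz": -9, "roll": 0},
    {"dx": -41, "dy": -42, "dz": -9, "roll": 0}
  ],
  "fingers": 0
}}

```text
time_s: 1.15
ee_pos: [0.4339, 0.1321, 0.3034]
ee_rot: [-0.722, -3.057, -0.001]
contact_force: [0.4, 1.5, 0.2]
gripper_width: 0.0853
grasp_force: 0.0
```

Request:
{"name": "drive_tool", "arguments": {
  "series": [
    {"dx": -27, "dy": -48, "dz": 6, "roll": 0},
    {"dx": -27, "dy": -48, "dz": 6, "roll": 0},
    {"dx": -27, "dy": -48, "dz": 6, "roll": 0},
    {"dx": -27, "dy": -48, "dz": 6, "roll": 0},
    {"dx": -27, "dy": -48, "dz": 6, "roll": 0},
    {"dx": -27, "dy": -48, "dz": 6, "roll": 0},
    {"dx": -27, "dy": -48, "dz": 6, "roll": 0},
    {"dx": -27, "dy": -48, "dz": 6, "roll": 0},
    {"dx": 0, "dy": 0, "dz": 0, "roll": 0},
    {"dx": 0, "dy": 0, "dz": 0, "roll": 0}
  ]
}}

```text
time_s: 2.4
ee_pos: [0.4549, -0.3054, 0.2547]
ee_rot: [-0.722, -3.056, -0.001]
contact_force: [-0.9, -0.1, -0.3]
gripper_width: 0.0853
grasp_force: 0.0
```

```bash
cat >> h.py <<'E'
from scipy.spatial.transform import Rotation as Ro
def wcloud(c,s):
    K=c["intrinsics"];v,u=np.mgrid[:420,:560];x=(u-K[0,2])/K[0,0];y=(v-K[1,2])/K[1,1];r=np.hypot(x,y)+1e-9
    d=np.stack([x/r*np.sin(r),y/r*np.sin(r),np.cos(r)],-1);z=c["z_map"]
    P=d/d[...,2:]*z[...,None];M=c["hand_eye"];P=P@M[:3,:3].T+M[:3,3]
    return P@Ro.from_rotvec(s["ee_rot"]).as_matrix().T+s["ee_pos"],P
def snap(name):
    from bench import state,capture
    s=state();c=capture("wrist");W,T=wcloud(c,s);cv2.imwrite(f"pics/{name}.png",cv2.cvtColor(c["pixels"],cv2.COLOR_RGB2BGR))
    return s,c,W,T,cv2.cvtColor(c["pixels"],cv2.COLOR_RGB2HSV).astype(int)
def rect(P): 
    r=cv2.minAreaRect((P[:,:2]*1000).astype(np.float32));return np.round(r[0],1),np.round(r[1],1),round(r[2],1)
E
python3 - <<'E'
from h import *
s,c,W,T,h=snap("w2")
print(s["time_s"],s["ee_pos"],s["joint_positions"].round(2))
ok=c["z_map"]>0;H,S,V=h[...,0],h[...,1],h[...,2]
m=ok&(H>5)&(H<16)&(S>220)&(V>200)&(W[...,2]>.07)&(W[...,2]<.13)
P=W[m];print(len(P),P.mean(0),P[:,2].min(),P[:,2].max(),rect(P))
R=Ro.from_euler("z",-26.7,degrees=True).as_matrix()
Q=P@R;print("rack-axes x,y range",Q.min(0),Q.max(0))
t=P[P[:,2]>.108];print("top",len(t),rect(t),t.mean(0))
m=ok&(H>5)&(H<25)&(W[...,2]>.004)&(W[...,2]<.014)
m=ok&(H>8)&(H<30)&(W[...,2]>.04)&(W[...,2]<.085)&(np.linalg.norm(W[...,:2]-[.48,-.325],axis=-1)<.11);print("rackwall",rect(W[m]))
f=np.unravel_index(0,(1,));g=ok&(V<60)&(T[...,2]>-.06)&(T[...,2]<.02)&(abs(T[...,0])<.02)&(abs(T[...,1])<.07)
print("finger tool pts",g.sum(), T[g].min(0) if g.any() else 0,T[g].max(0) if g.any() else 0)
E
```

```text
2.4 [ 0.45494378 -0.30541145  0.25473829] [-0.27  0.23  0.9   1.85 -0.19  1.16  1.81]<stdin>:6: RuntimeWarning: Mean of empty slice.
  ret = um.true_divide(
Traceback (most recent call last):
ValueError: zero-size array to reduction operation minimum which has no identity
```

View pics/w2.png

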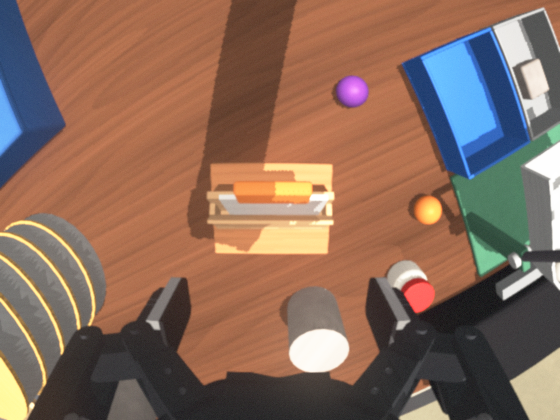

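The handle lies at (235–312, 182–203), parallel to the finger line, with the rack around it. I'll measure again with a looser brightness threshold, since part of the handle is in shadow.

```bash
python3 - <<'E'
from h import *
s,c,W,T,h=snap("w3")
ok=c["z_map"]>0;H,S,V=h[...,0],h[...,1],h[...,2]
b=np.zeros_like(ok);b[170:215,220:325]=1
m=ok&b&(S>200)&(H<22)&(V>150);print(m.sum(),b.sum(),(ok&b).sum())
m&=(W[...,2]>.085)
P=W[m];print(len(P),np.percentile(W[b>0][:,2],[5,50,95]))
if len(P):
    Q=P@Ro.from_euler("z",-26.7,degrees=True).as_matrix();print(P.mean(0),rect(P),Q.min(0),Q.max(0))
    t=P[P[:,2]>.108];print("top",len(t),rect(t),t.mean(0))
    Tm=T[m];print("tool",Tm.min(0),Tm.max(0),rect(Tm))
    # pixel outline ray-cast check: centre of handle mask on z=.105 plane
k=ok&(V<70)&(T[...,2]>-.05)&(T[...,2]<.03)
print("fingers",k.sum(),T[k].max(0) if k.any() else 0)
m=ok&(H>8)&(H<30)&(W[...,2]>.04)&(W[...,2]<.085)&(np.linalg.norm(W[...,:2]-[.48,-.325],axis=-1)<.11);print("rackwall",m.sum(),rect(W[m]))
E
```

```text
0 4725 4710
0 [0.00767513 0.05742299 0.11329771]
fingers 2919 [ 0.01206865  0.05706192 -0.01236457]
rackwall 2598 (array([ 473. , -324.1]), array([138.7,  47.9]), 62.8)
```

```bash
python3 - <<'E'
from h import *
s,c,W,T,h=snap("w4")
print(h[192,250],h[188,295],c["pixels"][188,295],W[188,295])
ok=c["z_map"]>0
b=np.zeros_like(ok);b[170:215,220:325]=1
H,S,V=h[...,0],h[...,1],h[...,2]
m=ok&b&(W[...,2]>.09)&(H<25)
P=W[m];Q=P@Ro.from_euler("z",-26.7,degrees=True).as_matrix();print(len(P),P.mean(0),rect(P),Q.min(0),Q.max(0))
t=P[P[:,2]>.106];print("top",len(t),rect(t),t.mean(0))
Tm=T[m];print("tool",Tm.min(0),Tm.max(0),rect(Tm))
E
```

```text
[ 14 172 251] [ 27 131 255] [255 240 124] [ 0.45121108 -0.28395723  0.11107347]
1318 [ 0.44361036 -0.30976171  0.10765514] (array([ 447.5, -306.5]), array([71.3, 25.4]), 63.4) [ 0.52476452 -0.10845043  0.0900062 ] [ 0.5502877  -0.03711192  0.11559373]
top 970 (array([ 443.3, -304.4]), array([71.4, 16.5]), 62.6) [ 0.4395998  -0.30979952  0.11106925]
tool [-0.00643115 -0.04179059  0.13946862] [0.01906182 0.02951823 0.1650507 ] (array([ 6.3, -6.2]), array([25.4, 71.3]), 0.2)
```

The handle's centre is at about (0.450, -0.308, 0.099), 71 mm long and aligned with the tool. I'll descend onto it.

Request:
{"name": "drive_tool", "arguments": {
  "series": [
    {"dx": 6, "dy": -6, "dz": 25, "roll": 0},
    {"dx": 0, "dy": 0, "dz": 40, "roll": 0},
    {"dx": 0, "dy": 0, "dz": 40, "roll": 0},
    {"dx": 0, "dy": 0, "dz": 30, "roll": 0},
    {"dx": 0, "dy": 0, "dz": 20, "roll": 0},
    {"dx": 0, "dy": 0, "dz": 12, "roll": 0},
    {"dx": 0, "dy": 0, "dz": 7, "roll": 0},
    {"dx": 0, "dy": 0, "dz": 0, "roll": 0},
    {"dx": 0, "dy": 0, "dz": 0, "roll": 0}
  ]
}}

```text
time_s: 3.68
ee_pos: [0.4478, -0.3092, 0.0821]
ee_rot: [0.722, 3.056, -0.001]
contact_force: [0.1, 0.1, -1.0]
gripper_width: 0.0852
grasp_force: 0.0
```

Request:
{"name": "drive_tool", "arguments": {
  "series": [
    {"dx": 0, "dy": 0, "dz": 2, "roll": 0},
    {"dx": 0, "dy": 0, "dz": 0, "roll": 0},
    {"dx": 0, "dy": 0, "dz": 0, "roll": 0},
    {"dx": 0, "dy": 0, "dz": 0, "roll": 0},
    {"dx": 0, "dy": 0, "dz": 0, "roll": 0},
    {"dx": 0, "dy": 0, "dz": 0, "roll": 0}
  ],
  "fingers": 1,
  "force": 100
}}

```text
time_s: 4.42
ee_pos: [0.448, -0.3089, 0.081]
ee_rot: [0.722, 3.056, 0.002]
contact_force: [-1.8, 2.4, 10.2]
gripper_width: 0.07
grasp_force: 111.1
```

Gripped at 70 mm opening and about 110 N. I'll pull the card out along its lean.

Request:
{"name": "drive_tool", "arguments": {
  "series": [
    {"dx": 5, "dy": 0, "dz": -9, "roll": 0},
    {"dx": 7, "dy": 0, "dz": -12, "roll": 0},
    {"dx": 7, "dy": 0, "dz": -12, "roll": 0},
    {"dx": 7, "dy": 0, "dz": -12, "roll": 0},
    {"dx": 7, "dy": 0, "dz": -12, "roll": 0},
    {"dx": 7, "dy": 0, "dz": -13, "roll": 0},
    {"dx": 0, "dy": 0, "dz": -30, "roll": 0},
    {"dx": 0, "dy": 0, "dz": -40, "roll": 0},
    {"dx": 0, "dy": 0, "dz": -40, "roll": 0},
    {"dx": 0, "dy": 0, "dz": 0, "roll": 0}
  ]
}}

```text
time_s: 5.68
ee_pos: [0.4112, -0.2914, 0.2617]
ee_rot: [0.721, 3.055, 0.002]
contact_force: [-0.8, 0.3, -1.8]
gripper_width: 0.0698
grasp_force: 113.7
```

```bash
python3 - <<'E'
from bench import *
from h import *
s=state();W=None
R=Ro.from_rotvec(s["ee_rot"]).as_matrix();print(s["ee_pos"],s["gripper_width"],s["grasp_force"])
for n in ["scene","side"]:
    c=capture(n);W=cloud(c);T=(W-s["ee_pos"])@R
    np.savez(n+"1.npz",**c)
    m=(c["z_map"]>0)&(abs(T[...,1])<.06)&(T[...,2]>.01)&(T[...,2]<.12)&(abs(T[...,0])<.09)
    P=T[m];print(n,len(P),P.min(0).round(4),P.max(0).round(4))
    for lo in np.arange(.01,.09,.01):
        k=P[(P[:,2]>=lo)&(P[:,2]<lo+.01)]
        if len(k)>5: print(round(lo+.005,3),len(k),"x",k[:,0].min().round(4),np.median(k[:,0]).round(4),k[:,0].max().round(4),"y",k[:,1].min().round(4),k[:,1].max().round(4))
    u,v=proj(c,s["ee_pos"]).astype(int);a,b=max(u-70,0),max(v-70,0)
    im=c["pixels"][b:b+140,a:a+140];cv2.imwrite(f"pics/held_{n}.png",cv2.resize(cv2.cvtColor(im,cv2.COLOR_RGB2BGR),None,fx=3,fy=3))
a,b=[cv2.imread(f"pics/held_{n}.png") for n in ["scene","side"]];h=min(len(a),len(b));cv2.imwrite("pics/held.png",np.hstack([a[:h],b[:h]])[:600,:800])
E
```

```text
[ 0.41121243 -0.29141624  0.26165021] 0.06977120234961245 113.70379328727722
scene 2178 [-0.0521 -0.0542  0.01  ] [-0.0155  0.056   0.0677]
0.015 404 x -0.0285 -0.0209 -0.0155 y -0.0538 0.056
0.025 395 x -0.0321 -0.0266 -0.0217 y -0.054 0.0558
0.035 393 x -0.0399 -0.0326 -0.0253 y -0.0541 0.0558
0.045 377 x -0.0453 -0.0384 -0.031 y -0.0542 0.0559
0.055 383 x -0.0498 -0.044 -0.0386 y -0.0538 0.0558
0.065 226 x -0.0521 -0.0487 -0.0439 y -0.054 0.0558
side 226 [-0.0453 -0.0576  0.0109] [-0.0058  0.0542  0.0709]
0.015 25 x -0.0166 -0.0125 -0.0058 y -0.0561 -0.0128
0.025 30 x -0.0217 -0.0184 -0.0133 y -0.0576 0.0091
0.035 38 x -0.028 -0.0247 -0.0202 y -0.0569 0.0343
0.045 41 x -0.0339 -0.0308 -0.0236 y -0.0561 0.0435
0.055 41 x -0.0395 -0.0357 -0.0285 y -0.056 0.0536
0.065 49 x -0.0451 -0.0416 -0.0347 y -0.0565 0.0542
```

View pics/held.png

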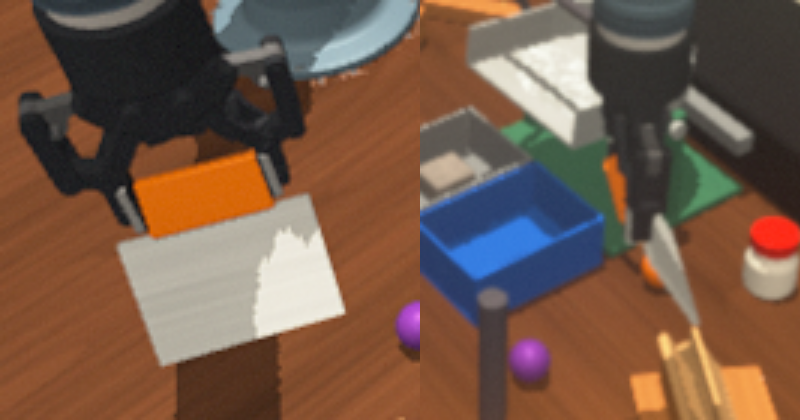

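The card hangs straight, leaning 30°, with its foot at tool (-47, +1, +68) mm. I'll carry it to a hover over the mouth and roll it 14° for the slant.

Request:
{"name": "drive_tool", "arguments": {
  "series": [
    {"dx": 10, "dy": 38, "dz": -4, "roll": 0},
    {"dx": 12, "dy": 50, "dz": -4, "roll": 0},
    {"dx": 12, "dy": 50, "dz": -4, "roll": 0},
    {"dx": 12, "dy": 50, "dz": 0, "roll": 0},
    {"dx": 12, "dy": 50, "dz": 0, "roll": 0},
    {"dx": 12, "dy": 50, "dz": 0, "roll": 0},
    {"dx": 12, "dy": 50, "dz": 0, "roll": -7},
    {"dx": 0, "dy": 0, "dz": 0, "roll": -7},
    {"dx": 0, "dy": 0, "dz": 0, "roll": 0},
    {"dx": 0, "dy": 0, "dz": 0, "roll": 0}
  ]
}}

```text
time_s: 7.02
ee_pos: [0.488, 0.0469, 0.2699]
ee_rot: [-0.349, -3.119, 0.003]
contact_force: [0.6, -0.2, -1.1]
gripper_width: 0.0704
grasp_force: 114.0
```

```bash
cat > chk.py <<'E'
from bench import *
from h import *
import sys
s=state();R=Ro.from_rotvec(s["ee_rot"]).as_matrix();O=np.array([.622,.022,0]);A=Ro.from_euler("z",2.3,degrees=True).as_matrix()
f=s["ee_pos"]+R@[-.047,.001,.068]
print(s["time_s"],s["ee_pos"],"tool x yaw",np.degrees(np.arctan2(R[1,0],R[0,0])),"foot stand",((f-O)@A).round(4),"tcp stand",((s["ee_pos"]-O)@A).round(4),s["contact_force"].round(1),s["gripper_width"])
ims=[]
for n in ["scene","side"]:
    c=capture(n);W=cloud(c);T=(W-s["ee_pos"])@R;np.savez(n+"2.npz",**c)
    m=(c["z_map"]>0)&(abs(T[...,1])<.06)&(T[...,2]>.015)&(T[...,2]<.075)&(abs(T[...,0]+.047-.577*(.068-T[...,2]))<.012)
    P=(W[m]-O)@A
    if m.sum()>5:
        lo=P[T[m][:,2]>.06];print(n,"card",m.sum(),"T",T[m].min(0).round(4),T[m].max(0).round(4),"low stand",lo.min(0).round(4),lo.max(0).round(4))
    S=(W-O)@A
    b=(c["z_map"]>0)&(abs(S[...,2]-.25)<.012)&(S[...,0]>-.09)&(S[...,0]<-.045)&(abs(S[...,1])<.1);print("bar",b.sum(),S[b].mean(0).round(4) if b.any() else 0)
    u,v=proj(c,O+[-.09,0,.15]).astype(int)
    ims.append(cv2.resize(cv2.cvtColor(c["pixels"][v-75:v+75,u-66:u+66],cv2.COLOR_RGB2BGR),None,fx=3,fy=3,interpolation=cv2.INTER_CUBIC))
cv2.imwrite(f"pics/{sys.argv[1]}.png",np.hstack(ims))
E
python3 chk.py hov
```

```text
7.025 [0.48801248 0.04686479 0.26987219] tool x yaw 167.22105930202613 foot stand [-0.0875  0.0189  0.2017] tcp stand [-0.1329  0.0302  0.2699] [ 0.6 -0.2 -1.1] 0.0703523960726594
scene card 1011 T [-0.053  -0.0558  0.015 ] [-0.0172  0.0575  0.0671] low stand [-0.106  -0.0364  0.2025] [-0.0697  0.0697  0.2095]
bar 477 [-0.0593 -0.0061  0.2537]
side card 34 T [-0.0451 -0.0592  0.0153] [-0.0109  0.0313  0.0707] low stand [-0.1092 -0.0358  0.1991] [-0.0818  0.0487  0.2082]
bar 182 [-0.0698 -0.0188  0.2503]
```

View pics/hov.png

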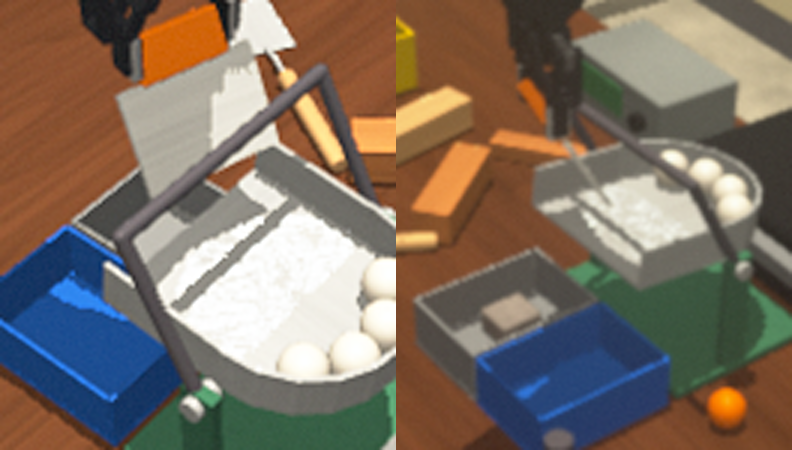

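The card hovers over the mouth: the grey side is covered and the blue side open. The bar averages -64.5 mm, matching the nominal value. Now I'll lower it to just above the floor.

Request:
{"name": "drive_tool", "arguments": {
  "series": [
    {"dx": 0, "dy": 0, "dz": 20, "roll": 0},
    {"dx": 0, "dy": 0, "dz": 20, "roll": 0},
    {"dx": 0, "dy": 0, "dz": 12, "roll": 0},
    {"dx": 0, "dy": 0, "dz": 6, "roll": 0},
    {"dx": 0, "dy": 0, "dz": 2, "roll": 0},
    {"dx": 0, "dy": 0, "dz": 2, "roll": 0},
    {"dx": 0, "dy": 0, "dz": 2, "roll": 0},
    {"dx": 0, "dy": 0, "dz": 0, "roll": 0}
  ]
}}

```text
time_s: 8.12
ee_pos: [0.4898, 0.0484, 0.208]
ee_rot: [0.344, 3.122, 0.001]
contact_force: [-0.4, 0.6, 1.6]
gripper_width: 0.0702
grasp_force: 114.6
```

Request:
{"name": "drive_tool", "arguments": {
  "series": [
    {"dx": 0, "dy": 0, "dz": 2, "roll": 0},
    {"dx": 0, "dy": 0, "dz": 2, "roll": 0},
    {"dx": 0, "dy": 0, "dz": 2, "roll": 0},
    {"dx": 0, "dy": 0, "dz": 2, "roll": 0},
    {"dx": 0, "dy": 0, "dz": 2, "roll": 0},
    {"dx": 0, "dy": 0, "dz": 2, "roll": 0},
    {"dx": 0, "dy": 0, "dz": 2, "roll": 0},
    {"dx": 0, "dy": 0, "dz": 0, "roll": 0}
  ]
}}

```text
time_s: 9.12
ee_pos: [0.4898, 0.0483, 0.1944]
ee_rot: [0.344, 3.122, 0.002]
contact_force: [-4.0, -0.5, 6.3]
gripper_width: 0.0699
grasp_force: 114.9
```

```bash
cat > balls.py <<'E'
from bench import *
from h import *
s=state();R=Ro.from_rotvec(s["ee_rot"]).as_matrix();O=np.array([.622,.022,0]);A=Ro.from_euler("z",2.3,degrees=True).as_matrix()
f=s["ee_pos"]+R@[-.047,.001,.068];print(s["time_s"],"foot",((f-O)@A).round(4),s["contact_force"].round(1),s["wrist_torque"].round(2),s["gripper_width"])
c=capture("scene");W=(cloud(c)-O)@A;hsv=cv2.cvtColor(c["pixels"],cv2.COLOR_RGB2HSV).astype(int)
T=(cloud(c)-s["ee_pos"])@R
# ball = cream hue, slightly saturated
m=((hsv[...,0]>10)&(hsv[...,0]<35)&(hsv[...,1]>12)&(hsv[...,1]<90)&(hsv[...,2]>130)&(W[...,2]<.22)&(W[...,0]>-.25)&(W[...,0]<.1)&(abs(W[...,1])<.12)).astype(np.uint8)
n,l,st,ce=cv2.connectedComponentsWithStats(m)
for i in range(1,n):
    if st[i,4]>25: P=W[l==i];print("cream",st[i,4],ce[i].round(),"stand",P.mean(0).round(3),"lo",P.min(0).round(3),"hi",P.max(0).round(3))
k=(c["z_map"]>0)&(abs(W[...,0]-.04)<.04)&(abs(W[...,1]+.087)<.006)&(W[...,2]>.1)&(W[...,2]<.22)
P=W[k];print("rim slope pts",len(P))
if len(P)>20:
    xs=np.arange(.0,.08,.01);t=[(x+.005,P[(P[:,0]>x)&(P[:,0]<x+.01),2].max()) for x in xs if ((P[:,0]>x)&(P[:,0]<x+.01)).any()];print("tilt(+ = mouth down)",np.polyfit(*np.array(t).T,1))
q=(c["z_map"]>0)&(abs(T[...,1])<.057)&(T[...,2]>.055)&(T[...,2]<.08)&(abs(T[...,0]+.047)<.02)
if q.any(): print("card low T",T[q].min(0).round(3),T[q].max(0).round(3))
import sys
if len(sys.argv)>1:
    u,v=proj(c,O+[-.06,0,.12]).astype(int);cv2.imwrite(f"pics/{sys.argv[1]}.png",cv2.resize(cv2.cvtColor(c["pixels"][v-75:v+75,u-80:u+80],cv2.COLOR_RGB2BGR),None,fx=4,fy=4))
E
python3 balls.py
```

```text
9.125 foot [-0.0853  0.0206  0.1264] [-4.  -0.5  6.3] [ 0.08  0.53 -0.02] 0.06990836022210763
cream 279 [254. 186.] stand [-0.127  0.01   0.183] lo [-0.237 -0.028  0.057] hi [-0.105  0.09   0.201]
cream 2211 [287. 214.] stand [-0.039  0.019  0.147] lo [-0.218 -0.104  0.001] hi [0.091 0.112 0.206]
cream 27 [229. 207.] stand [-0.217  0.01   0.052] lo [-0.235  0.001  0.007] hi [-0.189  0.04   0.061]
cream 28 [238. 225.] stand [-0.084 -0.087  0.168] lo [-0.105 -0.111  0.125] hi [-0.043 -0.059  0.216]
rim slope pts 219
tilt(+ = mouth down) [-0.03699945  0.17245835]
card low T [-0.067 -0.057  0.055] [-0.039  0.057  0.073]
```

Request:
{"name": "drive_tool", "arguments": {
  "series": [
    {"dx": -0.5, "dy": 0, "dz": 2, "roll": 0},
    {"dx": 0, "dy": 0, "dz": 2, "roll": 0},
    {"dx": -0.5, "dy": 0, "dz": 2, "roll": 0},
    {"dx": 0, "dy": 0, "dz": 2, "roll": 0},
    {"dx": -0.5, "dy": 0, "dz": 2, "roll": 0},
    {"dx": 0, "dy": 0, "dz": 1, "roll": 0},
    {"dx": 0, "dy": 0, "dz": 0, "roll": 0}
  ]
}}

```text
time_s: 10.05
ee_pos: [0.4898, 0.0483, 0.1818]
ee_rot: [-0.343, -3.121, -0.0]
contact_force: [-3.6, 1.1, 3.7]
gripper_width: 0.0702
grasp_force: 114.6
```

```bash
python3 balls.py p1
```

```text
10.05 foot [-0.0855  0.0205  0.1137] [-3.6  1.1  3.7] [0.43 0.58 0.12] 0.07019815363806288
cream 2294 [284. 214.] stand [-0.045  0.015  0.144] lo [-0.218 -0.104  0.   ] hi [0.09  0.119 0.2  ]
cream 136 [249. 191.] stand [-0.131 -0.001  0.173] lo [-0.234 -0.027  0.045] hi [-0.117  0.092  0.188]
cream 29 [229. 207.] stand [-0.217  0.009  0.052] lo [-0.235  0.001  0.008] hi [-0.187  0.039  0.062]
cream 159 [236. 223.] stand [-0.116 -0.064  0.129] lo [-0.14  -0.088  0.109] hi [-0.067 -0.046  0.156]
rim slope pts 211
tilt(+ = mouth down) [-0.23454666  0.17735618]
card low T [-0.067 -0.057  0.055] [-0.043  0.031  0.076]
```

View pics/p1.png

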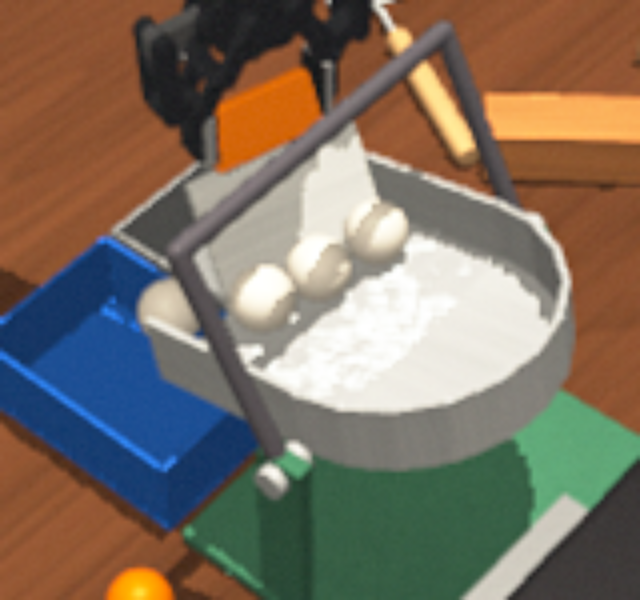

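The pan is tilted about 0.23 rad. One ball is leaving at the blue gap (170,305), and the other three are lined up along the card at (262,295), (318,265) and (378,230). I'll hold and let them roll, with only slight further pressing.

Request:
{"name": "drive_tool", "arguments": {
  "series": [
    {"dx": 0, "dy": 0, "dz": 0, "roll": 0},
    {"dx": 0, "dy": 0, "dz": 0, "roll": 0},
    {"dx": 0, "dy": 0, "dz": 0, "roll": 0},
    {"dx": 0, "dy": 0, "dz": 0, "roll": 0},
    {"dx": 0, "dy": 0, "dz": 0, "roll": 0},
    {"dx": 0, "dy": 0, "dz": 1, "roll": 0},
    {"dx": 0, "dy": 0, "dz": 1, "roll": 0},
    {"dx": 0, "dy": 0, "dz": 0, "roll": 0}
  ]
}}

```text
time_s: 11.1
ee_pos: [0.4909, 0.0479, 0.1803]
ee_rot: [0.344, 3.122, 0.0]
contact_force: [-3.9, 0.3, 2.5]
gripper_width: 0.07
grasp_force: 114.7
```

```bash
python3 balls.py p2
```

```text
11.1 foot [-0.0842  0.02    0.1123] [-3.9  0.3  2.5] [0.35 0.85 0.17] 0.07000077868006298
cream 2288 [285. 215.] stand [-0.042  0.014  0.145] lo [-0.218 -0.103  0.   ] hi [0.09  0.12  0.217]
cream 103 [248. 192.] stand [-0.13  -0.006  0.174] lo [-0.234 -0.026  0.042] hi [-0.119  0.092  0.185]
cream 29 [229. 207.] stand [-0.216  0.009  0.053] lo [-0.233  0.001  0.006] hi [-0.188  0.041  0.063]
cream 31 [316. 223.] stand [0.025 0.045 0.135] lo [0.01  0.028 0.13 ] hi [0.037 0.062 0.14 ]
cream 259 [213. 234.] stand [-0.194 -0.071  0.034] lo [-0.233 -0.097  0.003] hi [-0.162 -0.044  0.044]
cream 42 [240. 229.] stand [-0.087 -0.08   0.145] lo [-0.158 -0.111  0.016] hi [-0.038 -0.004  0.217]
rim slope pts 204
tilt(+ = mouth down) [0.18239158 0.17192283]
card low T [-0.067 -0.046  0.055] [-0.041  0.056  0.075]
```

View pics/p2.png

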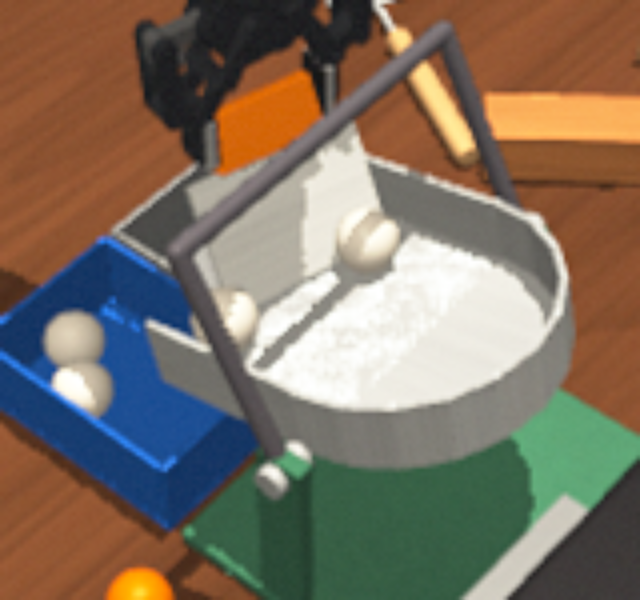

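Two balls are in the blue tray at (75,340) and (82,390); two are still in the pan at (225,320) and (368,240). I've used all ten views, so from here I check numerically. I'll press a little more and wait.

Request:
{"name": "drive_tool", "arguments": {
  "series": [
    {"dx": 0, "dy": 0, "dz": 1, "roll": 0},
    {"dx": 0, "dy": 0, "dz": 1, "roll": 0},
    {"dx": 0, "dy": 0, "dz": 1, "roll": 0},
    {"dx": 0, "dy": 0, "dz": 0, "roll": 0},
    {"dx": 0, "dy": 0, "dz": 0, "roll": 0},
    {"dx": 0, "dy": 0, "dz": 0, "roll": 0},
    {"dx": 0, "dy": 0, "dz": 0, "roll": 0},
    {"dx": 0, "dy": 0, "dz": 0, "roll": 0}
  ]
}}

```text
time_s: 12.15
ee_pos: [0.4912, 0.048, 0.1775]
ee_rot: [0.344, 3.122, 0.0]
contact_force: [-2.6, 1.0, 4.7]
gripper_width: 0.0699
grasp_force: 114.8
```

```bash
cat > bn.py <<'E'
from bench import *
from h import *
s=state();R=Ro.from_rotvec(s["ee_rot"]).as_matrix();O=np.array([.622,.022,0]);A=Ro.from_euler("z",2.3,degrees=True).as_matrix()
f=s["ee_pos"]+R@[-.047,.001,.068];print(s["time_s"],"foot",((f-O)@A).round(4),s["contact_force"].round(1),s["gripper_width"])
for n in ["scene","side"]:
    c=capture(n);W0=cloud(c);W=(W0-O)@A;T=(W0-s["ee_pos"])@R;ok=c["z_map"]>0;x,y,z=W[...,0],W[...,1],W[...,2]
    h=cv2.cvtColor(c["pixels"],cv2.COLOR_RGB2HSV).astype(int)
    tray=ok&(abs(x+.162)<.072)&(abs(y+.058)<.05)&(z>.008)&(z<.05)&~((h[...,0]>100)&(h[...,0]<125)&(h[...,1]>110))
    fl=ok&(x>-.05)&(x<.07)&(abs(y)<.06)&(z>.10)&(z<.23)
    if n=="scene":
        # floor tilt from low percentile plane
        P=W[ok&(x>-.01)&(x<.05)&(abs(y)<.05)&(z>.09)&(z<.2)];g=P[P[:,2]<np.median(P[:,2])+.006];k=np.polyfit(g[:,0],g[:,2],1);th=np.arctan(k[0]);print("tilt",th,k)
    hgt=(z-.13)*np.cos(th)-x*np.sin(th);px=x*np.cos(th)+(z-.13)*np.sin(th)
    pan=ok&(hgt>.012)&(hgt<.045)&(px>-.13)&(px<.07)&(abs(y)<.075)&~((abs(T[...,1])<.06)&(T[...,2]>.0)&(abs(T[...,0]+.047-.577*(.068-T[...,2]))<.010))&(z<.2)
    for nm,m in [("tray",tray),("pan",pan)]:
        N,l,st,ce=cv2.connectedComponentsWithStats(m.astype(np.uint8))
        for i in range(1,N):
            if st[i,4]>12: P=W[l==i];print(n,nm,st[i,4],ce[i].round(),P.min(0).round(3),P.max(0).round(3))
    np.savez(n+"b.npz",**c)
E
python3 bn.py
```

```text
12.15 foot [-0.0839  0.0201  0.1095] [-2.6  1.   4.7] 0.06994942806875035
tilt 0.260854500518238 [0.26693672 0.12879476]
scene tray 460 [217. 235.] [-0.234 -0.1    0.014] [-0.149 -0.032  0.043]
scene pan 191 [281. 208.] [-0.08   0.014  0.126] [-0.046  0.046  0.152]
scene pan 33 [332. 209.] [0.038 0.055 0.156] [0.057 0.075 0.187]
scene pan 159 [295. 250.] [ 0.034 -0.075  0.155] [ 0.063 -0.053  0.186]
side tray 170 [270. 273.] [-0.224 -0.094  0.012] [-0.159 -0.045  0.043]
side pan 80 [308. 189.] [0.025 0.047 0.154] [0.061 0.075 0.185]
side pan 40 [335. 207.] [ 0.028 -0.075  0.155] [ 0.062 -0.045  0.186]
side pan 89 [285. 215.] [-0.088  0.007  0.125] [-0.054  0.044  0.15 ]
```

Three balls are in the tray and one is left by the card at stand (-65, 30). I'll press a little further.

Request:
{"name": "drive_tool", "arguments": {
  "series": [
    {"dx": 0, "dy": 0, "dz": 1, "roll": 0},
    {"dx": 0, "dy": 0, "dz": 1, "roll": 0},
    {"dx": 0, "dy": 0, "dz": 1, "roll": 0},
    {"dx": 0, "dy": 0, "dz": 1, "roll": 0},
    {"dx": 0, "dy": 0, "dz": 1, "roll": 0},
    {"dx": 0, "dy": 0, "dz": 0, "roll": 0},
    {"dx": 0, "dy": 0, "dz": 0, "roll": 0},
    {"dx": 0, "dy": 0, "dz": 0, "roll": 0}
  ]
}}

```text
time_s: 13.25
ee_pos: [0.492, 0.0481, 0.1729]
ee_rot: [0.344, 3.12, 0.001]
contact_force: [-2.7, 1.1, 5.5]
gripper_width: 0.0699
grasp_force: 115.0
```

```bash
python3 bn.py
```

```text
13.25 foot [-0.083   0.0202  0.105 ] [-2.7  1.1  5.5] 0.06993061911257867
tilt 0.3151504512799034 [0.32601588 0.12869733]
scene tray 465 [217. 235.] [-0.233 -0.1    0.009] [-0.148 -0.027  0.045]
scene pan 26 [331. 208.] [0.035 0.057 0.158] [0.053 0.075 0.189]
scene pan 198 [262. 221.] [-0.091 -0.041  0.12 ] [-0.057 -0.008  0.144]
scene pan 169 [294. 248.] [ 0.024 -0.075  0.157] [ 0.062 -0.054  0.191]
side tray 171 [270. 273.] [-0.224 -0.094  0.015] [-0.158 -0.043  0.042]
side pan 84 [308. 188.] [0.027 0.043 0.158] [0.062 0.075 0.188]
side pan 39 [334. 206.] [ 0.026 -0.074  0.159] [ 0.058 -0.044  0.19 ]
side pan 98 [293. 228.] [-0.1   -0.045  0.114] [-0.065 -0.008  0.142]
```

The last ball is rolling along the card, now at y = -25 mm. I'll wait.

Request:
{"name": "drive_tool", "arguments": {
  "series": [
    {"dx": 0, "dy": 0, "dz": 1, "roll": 0},
    {"dx": 0, "dy": 0, "dz": 1, "roll": 0},
    {"dx": 0, "dy": 0, "dz": 0, "roll": 0},
    {"dx": 0, "dy": 0, "dz": 0, "roll": 0},
    {"dx": 0, "dy": 0, "dz": 0, "roll": 0},
    {"dx": 0, "dy": 0, "dz": 0, "roll": 0},
    {"dx": 0, "dy": 0, "dz": 0, "roll": 0},
    {"dx": 0, "dy": 0, "dz": 0, "roll": 0},
    {"dx": 0, "dy": 0, "dz": 0, "roll": 0}
  ]
}}

```text
time_s: 14.48
ee_pos: [0.4924, 0.0481, 0.1713]
ee_rot: [0.344, 3.119, 0.002]
contact_force: [-2.7, 1.7, 5.8]
gripper_width: 0.07
grasp_force: 115.1
```

```bash
python3 bn.py
```

```text
14.475 foot [-0.0825  0.0202  0.1035] [-2.7  1.7  5.8] 0.06998016851909634
tilt 0.34230541714348867 [0.35633289 0.12856286]
scene tray 456 [216. 234.] [-0.234 -0.1    0.009] [-0.154 -0.027  0.044]
scene tray 61 [235. 256.] [-0.12  -0.1    0.032] [-0.097 -0.072  0.043]
scene pan 27 [330. 207.] [0.032 0.06  0.159] [0.051 0.075 0.19 ]
scene pan 161 [294. 248.] [ 0.028 -0.075  0.158] [ 0.06  -0.053  0.189]
side tray 30 [296. 265.] [-0.124 -0.092  0.014] [-0.09  -0.055  0.041]
side tray 174 [269. 273.] [-0.226 -0.095  0.013] [-0.165 -0.042  0.043]
side pan 81 [308. 188.] [0.026 0.037 0.158] [0.061 0.074 0.19 ]
side pan 37 [334. 206.] [ 0.025 -0.074  0.158] [ 0.056 -0.048  0.191]
```

All four balls are in the blue tray and the pan is empty. I'll let the pan up gently.

Request:
{"name": "drive_tool", "arguments": {
  "series": [
    {"dx": 0.5, "dy": 0, "dz": -4, "roll": 0},
    {"dx": 0.5, "dy": 0, "dz": -4, "roll": 0},
    {"dx": 0.5, "dy": 0, "dz": -4, "roll": 0},
    {"dx": 0, "dy": 0, "dz": -4, "roll": 0},
    {"dx": 0, "dy": 0, "dz": -4, "roll": 0},
    {"dx": 0, "dy": 0, "dz": -4, "roll": 0},
    {"dx": 0, "dy": 0, "dz": -4, "roll": 0},
    {"dx": 0, "dy": 0, "dz": -4, "roll": 0},
    {"dx": 0, "dy": 0, "dz": -4, "roll": 0},
    {"dx": 0, "dy": 0, "dz": -4, "roll": 0}
  ]
}}

```text
time_s: 15.82
ee_pos: [0.4895, 0.0482, 0.2102]
ee_rot: [0.344, 3.122, -0.0]
contact_force: [0.3, -0.3, -2.1]
gripper_width: 0.07
grasp_force: 114.4
```

Request:
{"name": "drive_tool", "arguments": {
  "series": [
    {"dx": 0, "dy": 0, "dz": -10, "roll": 0},
    {"dx": 0, "dy": 0, "dz": -20, "roll": 0},
    {"dx": 5, "dy": 0, "dz": -25, "roll": 0},
    {"dx": 5, "dy": 0, "dz": -15, "roll": 7},
    {"dx": 0, "dy": 0, "dz": 0, "roll": 7},
    {"dx": 0, "dy": 0, "dz": 0, "roll": 0},
    {"dx": 0, "dy": 0, "dz": 0, "roll": 0}
  ]
}}

```text
time_s: 16.7
ee_pos: [0.4793, 0.0503, 0.28]
ee_rot: [-0.719, -3.058, 0.001]
contact_force: [-0.0, 0.8, -2.3]
gripper_width: 0.0698
grasp_force: 114.3
```

```bash
python3 - <<'E'
from bench import *
from h import *
s=state();R=Ro.from_rotvec(s["ee_rot"]).as_matrix();print(s["time_s"],s["ee_pos"],R.round(3))
for n in ["scene","side"]:
    c=capture(n);T=(cloud(c)-s["ee_pos"])@R
    m=(c["z_map"]>0)&(abs(T[...,1])<.06)&(T[...,2]>.01)&(T[...,2]<.085)&(abs(T[...,0]+.03)<.045)
    P=T[m];print(n,len(P),P.min(0).round(4),P.max(0).round(4))
    for lo in (.015,.035,.055,.065):
        k=P[(P[:,2]>=lo)&(P[:,2]<lo+.01)]
        if len(k)>5: print(lo+.005,len(k),np.median(k[:,0]).round(4),k[:,1].min().round(4),k[:,1].max().round(4))
    L=P[(P[:,2]<.066)]
    a=np.c_[L[:,2],L[:,1],np.ones(len(L))];print("x= a*z+b*y+c",np.linalg.lstsq(a,L[:,0],rcond=None)[0])
d=R.T@(np.array([.448,-.3089,.081])-s["ee_pos"]);print("to grasp pose, tool mm",(d*1000).round(1))
E
python3 bn.py
```

```text
16.7 [0.47927245 0.05033627 0.28001651] [[-0.895  0.446 -0.001]
 [ 0.446  0.895 -0.   ]
 [ 0.    -0.    -1.   ]]
scene 1457 [-0.0746 -0.0547  0.01  ] [-0.0144  0.0586  0.0669]
0.02 288 -0.0247 -0.0547 0.0586
0.04 261 -0.0357 -0.0545 0.0553
0.06 198 -0.047 -0.0542 0.0553
0.07 15 -0.0495 -0.0541 0.0554
x= a*z+b*y+c [-0.53108676 -0.08107734 -0.01611271]
side 250 [-0.0745 -0.0594  0.0103] [-0.0083  0.059   0.0731]
0.02 35 -0.0186 -0.0584 0.0539
0.04 37 -0.0296 -0.0574 0.0582
0.06 30 -0.0409 -0.0585 0.0481
0.07 14 -0.0451 -0.0574 0.0476
x= a*z+b*y+c [-0.32030002 -0.23042365 -0.02488735]
to grasp pose, tool mm [-132.2 -335.4  199.1]
16.8 foot [-0.0998  0.0122  0.2119] [-0.1 -0.1 -1.6] 0.07012963377392853
tilt -0.10058526785697974 [-0.10092587  0.13002744]
scene tray 451 [216. 234.] [-0.234 -0.1    0.009] [-0.154 -0.027  0.044]
scene tray 62 [235. 256.] [-0.133 -0.098  0.01 ] [-0.096 -0.071  0.043]
scene pan 69 [336. 220.] [0.048 0.056 0.137] [0.073 0.075 0.166]
scene pan 129 [299. 259.] [ 0.044 -0.075  0.136] [ 0.074 -0.056  0.167]
side tray 32 [296. 265.] [-0.128 -0.091  0.01 ] [-0.09  -0.049  0.041]
side tray 177 [269. 273.] [-0.224 -0.094  0.008] [-0.15  -0.042  0.043]
side pan 79 [312. 193.] [0.042 0.045 0.136] [0.072 0.075 0.164]
side pan 13 [337. 208.] [ 0.043 -0.074  0.157] [ 0.072 -0.045  0.166]
```

The pan is back at its rest (0.10 rad up) and the card sits in the hand almost as it was picked up. I'll carry it back above the slot.

Request:
{"name": "drive_tool", "arguments": {
  "series": [
    {"dx": -10, "dy": -40, "dz": 0, "roll": 0},
    {"dx": -13, "dy": -50, "dz": 0, "roll": 0},
    {"dx": -13, "dy": -50, "dz": 0, "roll": 0},
    {"dx": -13, "dy": -50, "dz": 0, "roll": 0},
    {"dx": -13, "dy": -50, "dz": 0, "roll": 0},
    {"dx": -13, "dy": -50, "dz": 0, "roll": 0},
    {"dx": -13, "dy": -40, "dz": 20, "roll": 0},
    {"dx": -5, "dy": -5, "dz": 30, "roll": 0},
    {"dx": 0, "dy": 0, "dz": 30, "roll": 0},
    {"dx": 0, "dy": 0, "dz": 0, "roll": 0}
  ]
}}

```text
time_s: 18.15
ee_pos: [0.4107, -0.2898, 0.1981]
ee_rot: [-0.721, -3.051, 0.0]
contact_force: [-0.1, 0.2, -0.9]
gripper_width: 0.0701
grasp_force: 114.4
```

```bash
python3 - <<'E'
from bench import *
from h import *
for i in range(2):
    s=state();c=capture("side")
R=Ro.from_rotvec(s["ee_rot"]).as_matrix();print(s["time_s"],s["ee_pos"],s["ee_rot"])
d=R.T@(np.array([.448,-.3089,.081])-s["ee_pos"]);print("to grasp pose, tool mm",(d*1000).round(1))
E
```

```text
18.2 [ 0.41209634 -0.29049953  0.19967683] [-7.21180465e-01 -3.05485522e+00  8.14158991e-04]
to grasp pose, tool mm [-40.6  -0.3 118.6]
```

Request:
{"name": "drive_tool", "arguments": {
  "series": [
    {"dx": 0, "dy": 0, "dz": 25, "roll": 0},
    {"dx": 0, "dy": 0, "dz": 24, "roll": 0},
    {"dx": 0, "dy": 0, "dz": 0, "roll": 0},
    {"dx": -6, "dy": 0, "dz": 10, "roll": 0},
    {"dx": -6, "dy": 0, "dz": 10, "roll": 0},
    {"dx": -6, "dy": 0, "dz": 10, "roll": 0},
    {"dx": 0, "dy": 0, "dz": 0, "roll": 0}
  ]
}}

```text
time_s: 19.12
ee_pos: [0.4289, -0.2988, 0.1204]
ee_rot: [-0.721, -3.056, 0.001]
contact_force: [-0.7, -0.2, -0.3]
gripper_width: 0.0702
grasp_force: 114.4
```

Request:
{"name": "drive_tool", "arguments": {
  "series": [
    {"dx": -6, "dy": 0, "dz": 10, "roll": 0},
    {"dx": -6, "dy": 0, "dz": 10, "roll": 0},
    {"dx": -5, "dy": 0, "dz": 9, "roll": 0},
    {"dx": -3, "dy": 0, "dz": 5, "roll": 0},
    {"dx": 0, "dy": 0, "dz": 0, "roll": 0},
    {"dx": 0, "dy": 0, "dz": 0, "roll": 0}
  ]
}}

```text
time_s: 19.88
ee_pos: [0.4467, -0.3079, 0.0874]
ee_rot: [0.722, 3.057, -0.0]
contact_force: [0.9, 0.6, -1.7]
gripper_width: 0.0701
grasp_force: 114.4
```

No contact so far, with about 3–6 mm left before the slot floor.

Request:
{"name": "drive_tool", "arguments": {
  "series": [
    {"dx": -0.5, "dy": 0, "dz": 1.5, "roll": 0},
    {"dx": -0.5, "dy": 0, "dz": 1.5, "roll": 0},
    {"dx": 0, "dy": 0, "dz": 1, "roll": 0},
    {"dx": 0, "dy": 0, "dz": 0, "roll": 0}
  ]
}}

```text
time_s: 20.38
ee_pos: [0.4476, -0.3082, 0.0832]
ee_rot: [-0.722, -3.057, -0.0]
contact_force: [0.1, -0.6, -0.6]
gripper_width: 0.0697
grasp_force: 114.4
```

Request:
{"name": "drive_tool", "arguments": {
  "series": [
    {"dx": 0, "dy": 0, "dz": 1.5, "roll": 0},
    {"dx": 0, "dy": 0, "dz": 0, "roll": 0}
  ]
}}

```text
time_s: 20.62
ee_pos: [0.448, -0.3084, 0.0819]
ee_rot: [0.722, 3.057, -0.0]
contact_force: [0.5, -1.0, -0.7]
gripper_width: 0.0698
grasp_force: 114.4
```

Request:
{"name": "drive_tool", "arguments": {
  "series": [
    {"dx": 0, "dy": 0, "dz": 0, "roll": 0},
    {"dx": 0, "dy": 0, "dz": 0, "roll": 0},
    {"dx": 0, "dy": 0, "dz": 0, "roll": 0},
    {"dx": 0, "dy": 0, "dz": 0, "roll": 0},
    {"dx": 0, "dy": 0, "dz": 0, "roll": 0},
    {"dx": 0, "dy": 0, "dz": 0, "roll": 0}
  ],
  "fingers": 0
}}

```text
time_s: 21.38
ee_pos: [0.4477, -0.3082, 0.0818]
ee_rot: [-0.722, -3.057, 0.0]
contact_force: [-0.0, 0.1, 0.3]
gripper_width: 0.0855
grasp_force: 0.0
```

Request:
{"name": "drive_tool", "arguments": {
  "series": [
    {"dx": 0, "dy": 0, "dz": -10, "roll": 0},
    {"dx": 0, "dy": 0, "dz": -20, "roll": 0},
    {"dx": 0, "dy": 0, "dz": -40, "roll": 0},
    {"dx": 0, "dy": 0, "dz": -50, "roll": 0},
    {"dx": 0, "dy": 0, "dz": -50, "roll": 0},
    {"dx": 0, "dy": 0, "dz": 0, "roll": 0},
    {"dx": 0, "dy": 0, "dz": 0, "roll": 0},
    {"dx": 0, "dy": 0, "dz": 0, "roll": 0}
  ]
}}

```text
time_s: 22.38
ee_pos: [0.4468, -0.3075, 0.2505]
ee_rot: [-0.721, -3.055, -0.001]
contact_force: [0.5, -0.0, -1.1]
gripper_width: 0.0855
grasp_force: 0.0
```

```bash
python3 - <<'E'
from h import *
s,c,W,T,h=snap("w9");print(s["time_s"],s["ee_pos"],s["gripper_width"])
ok=c["z_map"]>0
m=ok&(np.linalg.norm(W[...,:2]-[.447,-.307],axis=-1)<.06)&(W[...,2]>.09)&(W[...,2]<.2)&(h[...,0]<25)&(h[...,1]>90)
P=W[m];Q=P@Ro.from_euler("z",-26.7,degrees=True).as_matrix();print(len(P),rect(P),Q.min(0),Q.max(0))
E
python3 bn.py
```

```text
22.375 [ 0.44678259 -0.30746482  0.25054068] 0.08545799757917101
1316 (array([ 446.7, -307.3]), array([71.3, 25.7]), 63.4) [ 0.52425421 -0.10950184  0.09005444] [ 0.55005466 -0.03818557  0.11542416]
22.425 foot [-0.1469 -0.344   0.1823] [ 0.  -0.   0.2] 0.08560121044055921
tilt -0.09780400623508408 [-0.09811706  0.13003314]
scene tray 452 [216. 234.] [-0.234 -0.1    0.01 ] [-0.154 -0.028  0.044]
scene tray 62 [235. 256.] [-0.134 -0.099  0.008] [-0.095 -0.07   0.044]
scene pan 67 [336. 220.] [0.049 0.056 0.135] [0.072 0.075 0.167]
scene pan 127 [299. 259.] [ 0.045 -0.075  0.136] [ 0.073 -0.056  0.167]
side tray 29 [295. 265.] [-0.127 -0.093  0.017] [-0.09  -0.054  0.042]
side tray 176 [269. 273.] [-0.224 -0.093  0.011] [-0.165 -0.041  0.043]
side pan 81 [311. 193.] [0.039 0.045 0.135] [0.073 0.075 0.163]
```

The handle is back within 1 mm of its starting place, the pan is at rest and the balls are in the blue tray, so I'm handing in.

```bash
python3 -c "
from bench import *
print(finish_job())"
```

```text
the job is handed in; nothing more can be done
None
```

The job is handed in at about 22 s of the 67 s allowed: by my last measurements all four balls are in the blue tray, the pan is back on its rest, and the released card stands in its rack within about 1 mm of where it started (no verdict came back).

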